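# Prime the glue gun, then hold the box lid open for its stay

### The job

The lid stay of the wooden box is about to be glued in: first squeeze the red trigger of the glue gun in its bench cradle all the way and let it spring back, taking the gripper off the gun. Then lift the box's lid, which has a brass handle at its front, to 60 degrees from closed and keep holding it there, still: the lid falls shut by itself, so finish while the gripper is holding it. Leave the sanding block, the wooden slat and the glue bottle where they are.

Things in the scene. Friction and masses are not known exactly. Their poses are not given: they have to be found in the camera images.
- box: Brown open wooden box, 160 (x) by 220 (y) by 90 mm high, walls 10 mm, fixed to the bench by pale cleats 16 mm high at its short ends (outer faces 128 mm from the middle). Origin: centre of its underside; its -x side looks roughly to the robot, z up. Hinge along y on the far (+x) side's rim. It may stand left or right on the bench, the glue gun on the other side.
- lid: Dark wooden lid, 160 by 220 by 14 mm, 0.3 to 0.65 kg. Origin on the hinge line, in its underside; closed, its axes are parallel to the box's; the panel runs 160 mm along its -x. A brass bow handle juts from the middle of its front edge in the lid's plane: a round bar 12 mm thick, 100 mm long (y), its axis 45 mm off the edge (39 mm free gap), with a 12 mm leg at each end (88 mm free between).
- lid_handle (a point): Middle of the brass handle bar's axis, fixed to the lid: 205 mm from the hinge line along the lid's -x and 7 mm above its underside; 97 mm above the bench when closed. Axes as the lid's (y along the bar).
- lid_hinge (a point): Middle of the hinge line, fixed to the box: 80 mm to the box's +x from its middle, 90 mm above the bench. Axes as the box's; the lid turns about y.
- lid_angle (a joint): Opening angle of the lid in rad: 0 closed (as it starts), 1.047 is 60 degrees, growing as the handle goes up and over towards the hinge; stop at 1.75. Free hinge: the lid falls shut under its own weight when let go below about 1.5.
- glue_gun: Blue glue gun lying on its side in a pale wooden cradle, fixed. Origin on the bench. Barrel 45 by 150 mm along y at x = 58 mm, its top 95 mm high (straps 98), brass nozzle to +y. Black grip level along -x, roughly to the robot: x = 35 to -75, y = -37 to -15 mm, 30 mm thick, its middle 75 mm up, free air below; then a blue battery block, 55 mm wide, 40 mm thick, to x = -103 mm.
- grip_back (a point): Point on the back (-y) face of the black grip, straight across from the place to squeeze: x = -15, y = -37, z = 75 mm in the gun's frame. Axes as the gun's.
- trigger_pad (a point): Where to press: on the red trigger's front (+y) face, 50 mm from its pivot; 53 mm from grip_back along the gun's y at rest, 40 mm fully squeezed; only the trigger moves. The blade, 70 by 8 by 20 mm high, lies level with the grip on its +y side; pivot at x = 35, y = 12 mm in the gun's frame. Fingers from straight above can straddle grip and trigger and close along y.
- trigger (a joint): Pull of the trigger in rad: 0 at rest, 0.26 fully squeezed against its stop (the blade swings to the gun's -y, towards the grip). It is sprung: about 3 N at the pad to start it, 7.5 N fully squeezed; it springs back when let go.
- sanding_block: Loose grey sanding block with a dark underside, 65 by 100 by 38 mm; origin at the centre of its underside. Leave alone.
- oak_slat: Loose brown wooden slat, 45 by 220 by 18 mm, lying flat beyond the work; origin at the centre of its underside, long along its y. Leave alone.
- glue_bottle: Loose standing yellow bottle with a red cap, 60 mm across, 160 mm high, at the side of the bench; origin at the centre of its underside. Leave alone.

How it is judged:
By the outcome, as a careful person would: the job done as asked, in the order asked, and still so for the second after the job is handed in, while the arm keeps its last pose, push and grip.
It also fails if it takes over 51 s, if anything falls off the work surface, if the arm or the gripper's body presses on something with over 40 N, if the wrist force passes 120 N, or if a joint passes its speed limit or range.

### The arm

A 6-joint arm with a two-finger parallel gripper is mounted at the origin on the work surface. World frame = base frame: x ahead of the robot, y to its left, z up, the work surface at z = 0. Lengths are in mm, angles in rad, forces in N, time in s.
With the tool pointing down it reaches from about 275 to 725 mm from the base axis. Payload 15.9 kg.
Tool frame: the origin (TCP) lies midway between the tips of the shut fingers; the grasp point (between the pads) lies 19 mm behind it; z points along the fingers, y is the line along which they close (so a half turn about z gives the same grasp; the last joint's range is limited). The gripper opens to 85 mm and grips with 20 to 120 N. Pads are 22 mm wide; open, the fingers measure 114 mm over their backs; the gripper's body (76 mm by 85 mm) begins 54 mm behind the grasp point. The pads swing forward as they close: fully open they stand 13 mm farther back than shut.
Start: joints at [-1.101, 0.213, -0.034, 1.323, 0, 1.571], TCP at [226.346, -445.817, 231.306] pointing down, gripper open.
Joint ranges: [-2.98, 2.98], [-0.74, 1.72], [-1.14, 1.35], [-2.1, 2.04], [-1.57, 1.44], [-3.14, 3.14]. Speed limits (rad/s): [1.89, 1.89, 2.39, 2.57, 3.14, 3.14].

### API

Orientations are given as a unit quaternion [x, y, z, w].
In Python, from rig import telemetry, cams, order gives the robot as it stands.
- The arm moves only by the shell command python3 -m creep 'ROWS' [FORCE]. ROWS is JSON, a list of rows, each an object with "dr": the turn, a rotation vector about the tool's x, y, z in degrees, a list of three; "slide": the shift along the tool's x, y, z in mm, a list of three; "hand": the opening, from 0 (shut) to 1 (fully open). A call has 1 to 10 rows; each row is the pose to reach, as a shift and turn from the pose commanded when the call began, along the tool's axes at that moment; what a row does not reach only later rows make up. A row lasts 1/12 s, in which the tool goes at most 41.7 mm and 7.16 degrees, less where a joint would pass 70% of its speed; a pose out of reach is approached as far as the arm can. A call with a gripper value outside its range is refused whole. The fingers move at their own pace and stop on an object; FORCE is the grip in N (left out, the last holds). Time passes only in rows, so rows that repeat a pose let the fingers close. It gives the time, the measured TCP pose, the force, the opening and the grip force at its end, in the units of the state.
- telemetry.observe(): the state, without advancing time (a new reading comes with each control period).
- cams.read_camera(name): name is "scene" or "top"; returns (picture, depth): 480x640x3 uint8, red, green, blue; 480x640 float32, mm along the optical axis (not along the pixel's ray), 0 where there is no reading.
- cams.get_calibration(name): a dict with "fx", "fy", "cx", "cy" (pixels), "R" (3x3) and "t" (3): a world point X has camera coordinates R X + t. Camera axes: x right, y down, z forward; pixel columns grow to the right and rows downward; lengths in mm; the calibration is good to about 2 mm. A picture is of the moment at which its call begins. get_calibration takes no time and is no camera call.
- order.job_done(): hands the job in; it is judged then, once.
The state is a dict: "time_s": time; "joints": joint angles; "qvel": joint speeds; "effort": joint torques, N m; "eef_pos": TCP position; "tool_rot": TCP orientation; "wrist_force": force on the tool from outside, world axes, zero at the start; "ft_torque": the same for the moment, N m; "opening": finger opening in mm; "grip_force": force on a finger pad.
Only numpy, scipy, OpenCV 4.12 (cv2) and the standard library are available. Lean on these libraries where they do the work, as an engineer would, in place of code of your own. Each camera call takes 0.05 s, during which the arm holds its last target. There are 200 camera calls.

## Working session

There is one attempt and no reset: what is moved stays moved. The work goes in short steps, Python scripts to look and compute and a shell command to move; the robot and the scene stay as the last step left them, time stands still between calls to the robot, and variables do not carry over. Pictures are saved under pics/ and viewed, at most 10 in all, crops included, and the job is handed in when it is done.

```bash
mkdir -p pics; ls; python3 - <<'E'
from rig import telemetry, cams
import cv2,numpy as np
for n in("top","scene"):
    p,d=cams.read_camera(n); np.savez(f"{n}0.npz",p=p,d=d); cv2.imwrite(f"pics/{n}0.png",p[:,:,::-1])
    c=cams.get_calibration(n); print(n,c)
s=telemetry.observe(); print(s)
E
```

```text
pics
top {'fx': 518.8289571713565, 'fy': 518.8289571713565, 'cx': 325.26422745961, 'cy': 240.7209325731108, 'R': array([[ 0.0209395 , -0.9997734 , -0.00383184],
       [-0.99384439, -0.02039797, -0.10889102],
       [ 0.10878818,  0.00608838, -0.99404631]]), 't': array([-117.20100589,  571.67305165, 1256.17363916])}
scene {'fx': 449.0076998771298, 'fy': 449.0076998771298, 'cx': 323.0422955526901, 'cy': 238.43101416242087, 'R': array([[ 0.60840856,  0.79355039,  0.01080725],
       [ 0.60854047, -0.4577353 , -0.64819511],
       [-0.50942862,  0.4009441 , -0.7613976 ]]), 't': array([-251.95592085, -364.58458373, 1451.87696537])}
{'time_s': 0.1, 'joints': array([-1.10103102e+00,  2.13291888e-01, -3.49796768e-02,  1.32348301e+00,
       -3.68345072e-06,  1.57078678e+00]), 'qvel': array([ 1.01655208e-03,  6.92207587e-05,  6.72342516e-04, -8.63634133e-04,
       -2.50665257e-03, -3.59780084e-04]), 'effort': array([ 2.06932041e-04, -6.87244678e+01,  4.87805843e+01,  1.22956041e-02,
       -1.39915928e-04, -3.72362621e-06]), 'eef_pos': array([ 226.20427883, -445.57542709,  230.87978228]), 'tool_rot': array([ 9.72540434e-01,  2.32733483e-01, -1.13294834e-04, -4.65539624e-04]), 'wrist_force': array([ 0.38750387, -0.46586305, -0.84978515]), 'ft_torque': array([-0.06271985,  0.02273503, -0.02172217]), 'grip_force': 0.0, 'opening': 85.61069093524317}
```

View pics/top0.png

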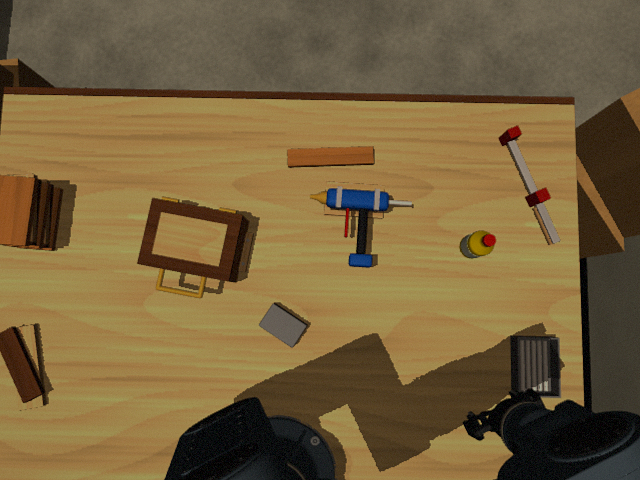

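View pics/scene0.png

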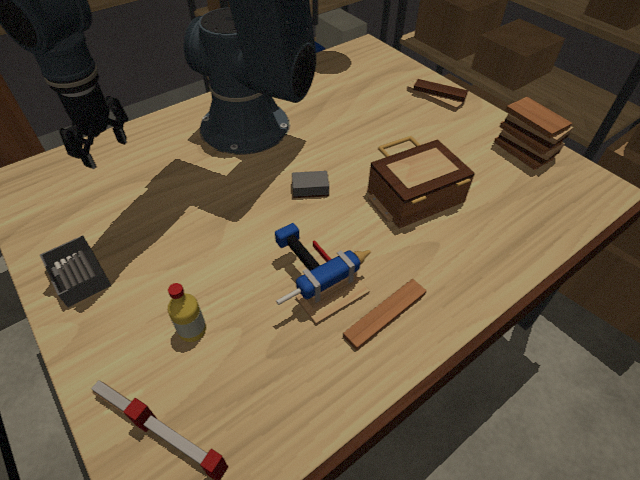

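Top view: the box is at left, about (195,240), with the brass bar from (157,288) to (203,295). The gun is at (357,200), with its grip at (362,235), red trigger at (347,222) and battery at (361,260). The sanding block is at (284,324), the slat at (330,157) and the bottle at (480,243).

```bash
cat > h.py <<'E'
import numpy as np,cv2
from rig import cams
def cal(n):
    c=cams.get_calibration(n); return c,np.array([[c['fx'],0,c['cx']],[0,c['fy'],c['cy']],[0,0,1]])
def plane(n,uv,z):
    c,K=cal(n); uv=np.atleast_2d(uv).astype(float); R=c['R'];t=c['t']
    C=-R.T@t; d=(R.T@np.linalg.inv(K)@np.c_[uv,np.ones(len(uv))].T).T
    return C+d*((z-C[2])/d[:,2])[:,None]
def cloud(n,mask,D):
    c,K=cal(n); v,u=np.nonzero(mask&(D>0)); z=D[v,u]
    P=(np.linalg.inv(K)@np.c_[u,v,np.ones(len(u))].T)*z
    return (c['R'].T@(P-c['t'][:,None])).T
def roi(p,x0,y0,x1,y1):
    m=np.zeros(p.shape[:2],bool); m[y0:y1,x0:x1]=1; return m
E
python3 - <<'E'
from h import *
np.set_printoptions(precision=1,suppress=True)
f=np.load('top0.npz');p,D=f['p'],f['d'];H=cv2.cvtColor(p,cv2.COLOR_RGB2HSV);h,s,v=[H[...,i].astype(int) for i in range(3)]
def rep(name,m,z):
    k,l,st,_=cv2.connectedComponentsWithStats(m.astype(np.uint8)); i=1+st[1:,4].argmax(); m=l==i
    yx=np.argwhere(m)[:,::-1]; r=cv2.minAreaRect(yx.astype(np.float32))
    P=plane('top',yx,z); C=cloud('top',m,D)
    rw=cv2.minAreaRect(P[:,:2].astype(np.float32))
    print(name,len(yx),st[i],'planeMean',P.mean(0),'rect',np.round(rw[0],1),np.round(rw[1],1),round(rw[2],1),'depth z pct',np.percentile(C[:,2],[5,50,95]),'cl mean',C.mean(0))
    return yx
blue=(h>95)&(h<130)&(s>120)&(v>40)
rep('barrel',blue&roi(p,300,180,420,225),75)
rep('batt',blue&roi(p,330,245,390,280),95)
rep('trig',((h<8)|(h>172))&(s>150)&(v>60)&roi(p,335,200,356,245),85)
rep('grip',(v<45)&roi(p,354,212,376,252),90)
b=(h>17)&(h<32)&(s>130)&(v>90)
for y in range(262,302,3): print(y,''.join('%4d/%3d/%3d'%tuple(H[y,x]) for x in range(152,212,8)))
lid=(v<90)&(s>80)&roi(p,130,190,260,290)
rep('lid',lid,104)
E
```

```text
barrel 579 [341 190  33  20 579] planeMean [ 671.8 -181.1   75. ] rect [ 671.7 -180.9] [77.2 44.8] 87.9 depth z pct [87.5 94.7 98.7] cl mean [ 668.1 -180.    94.1]
batt 280 [349 254  23  13 280] planeMean [ 523.4 -188.4   95. ] rect [ 523.2 -188.2] [28.2 51.8] 1.2 depth z pct [88.1 94.3 98.5] cl mean [ 523.5 -188.5   94.1]
trig 77 [345 208   5  29  77] planeMean [ 616.2 -155.2   85. ] rect [ 614.1 -155.6] [ 7.3 67.8] 86.9 depth z pct [80.9 84.5 88.6] cl mean [ 616.2 -155.2   84.7]
grip 372 [356 212  13  40 372] planeMean [ 591.5 -191.9   90. ] rect [ 591.5 -192. ] [22.5 95.1] 86.8 depth z pct [84.  89.6 93.7] cl mean [ 591.6 -192.    89.1]
262    9/164/ 67  13/224/ 66  11/175/ 73  11/194/ 67  11/193/ 62  10/186/ 70  16/147/149  19/143/161
265   10/186/ 63  11/226/ 62  10/187/ 71  10/168/ 73  13/236/ 67  13/211/ 69  14/230/ 61  10/222/ 62
268   19/141/165  18/203/108  14/216/ 59  15/251/ 61  13/216/ 65  11/216/ 66  12/207/ 64  10/188/ 72
271   24/124/163  19/209/162  23/127/167  21/142/117  12/184/ 65  11/174/ 63  14/215/ 63  10/181/ 69
274   23/121/162  20/205/164  23/128/161  23/123
[... 425 characters left out ...]
152/ 77  19/217/160  17/142/167
289   17/139/162  19/202/159  20/202/163  18/202/115  22/131/170  22/137/138  19/201/165  18/149/ 82
292   18/141/161  21/131/162  20/151/132  19/195/161  20/197/159  19/188/118  21/200/163  18/152/ 77
295   20/134/162  20/133/161  21/132/162  20/131/164  19/156/136  19/203/161  19/200/153  20/133/163
298   20/133/161  21/136/161  21/138/159  21/135/166  20/132/162  21/134/164  20/135/140  20/131/163
301   22/135/160  21/134/162  21/140/159  20/135/162  21/140/159  20/132/162  20/138/163  19/133/163
lid 4635 [ 137  198  122   92 4635] planeMean [556.6 179.5 104. ] rect [548.1 194.9] [257.9 200.2] 80.2 depth z pct [ -0.4 103.2 108. ] cl mean [558.6 183.5  81.9]
```

```bash
python3 - <<'E'
import cv2,numpy as np
p=np.load('top0.npz')['p'][:,:,::-1]
a=cv2.resize(p[190:305,130:260],None,fx=3,fy=3,interpolation=cv2.INTER_CUBIC)
b=cv2.resize(p[175:290,300:420],None,fx=3,fy=3,interpolation=cv2.INTER_CUBIC)
cv2.imwrite('pics/crop.png',np.hstack([a,b]))
E
```

```text
(no output)
```

View pics/crop.png

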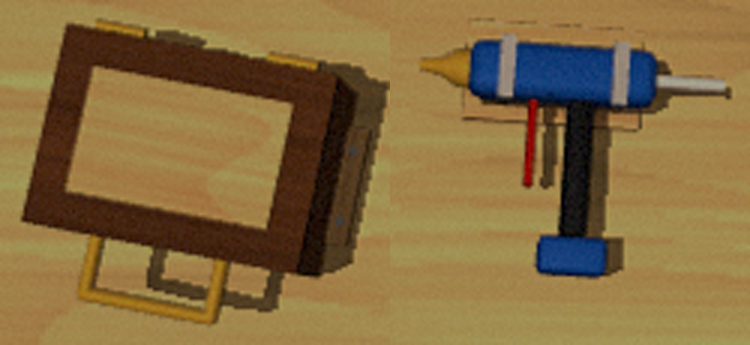

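The crop shows the lid corners near crop px (68,25), (340,80), (300,272) and (22,218), with the handle below. The gun's grip and trigger point straight toward the robot. The gun comes out at origin (613.5,-167.3), yaw -3°. Next I'll fit the handle and write the move helper.

```bash
cat > go.py <<'E'
# usage: go.py x y z toolx_x toolx_y toolx_z approach(3)  -> slide, dr (tool axes)
import sys,numpy as np
from scipy.spatial.transform import Rotation as Ro
from rig import telemetry
np.set_printoptions(precision=1,suppress=True)
a=np.array(list(map(float,sys.argv[1:])))
s=telemetry.observe();R0=Ro.from_quat(s['tool_rot'])
z=a[6:9]/np.linalg.norm(a[6:9]);x=a[3:6]-z*(a[3:6]@z);x/=np.linalg.norm(x)
R1=Ro.from_matrix(np.c_[x,np.cross(z,x),z])
print('slide',R0.inv().apply(a[:3]-s['eef_pos']),'dr',(R0.inv()*R1).as_rotvec(degrees=True),'t',s['time_s'],'q',s['joints'].round(2))
E
python3 - <<'E'
from h import *
np.set_printoptions(precision=1,suppress=True)
f=np.load('top0.npz');p,D=f['p'],f['d'];H=cv2.cvtColor(p,cv2.COLOR_RGB2HSV);h,s,v=[H[...,i].astype(int) for i in range(3)]
c=np.array([[152.7,198.3],[243,216.7],[230,280.7],[137.3,262.7]]);P=plane('top',c,104)
print('lid corners',P[:,:2],P.mean(0),[np.linalg.norm(P[i]-P[(i+1)%4]).round(1) for i in range(4)])
e=P[0]-P[1];print('yaw from far edge, near edge, sides',[np.degrees(np.arctan2(-w[0],w[1])).round(2) for w in(P[0]-P[1],P[3]-P[2])],[np.degrees(np.arctan2(w[1],w[0])).round(2) for w in(P[0]-P[3],P[1]-P[2])])
m=(s>175)&(v>100)&(h>15)&roi(p,150,265,212,302)
k,l,st,_=cv2.connectedComponentsWithStats(m.astype(np.uint8),connectivity=8);m=l==1+st[1:,4].argmax()
Q=plane('top',np.argwhere(m)[:,::-1],100)[:,:2]
r=cv2.minAreaRect(Q.astype(np.float32));print('handle',len(Q),r,cv2.boxPoints(r))
# box axes from yaw; bar = points nearest the -x extreme
a=np.radians(np.mean([np.degrees(np.arctan2(-w[0],w[1])) for w in(P[0]-P[1],P[3]-P[2])]))
for yaw in (a,):
    B=Q@np.array([[np.cos(yaw),-np.sin(yaw)],[np.sin(yaw),np.cos(yaw)]])
    x0=np.percentile(B[:,0],2);bar=B[B[:,0]<x0+12]; i=(abs(bar[:,1]-np.median(bar[:,1]))<45)
    print('yaw',np.degrees(yaw),'bar x',np.median(bar[:,0]),'slope deg',np.degrees(np.polyfit(bar[i,1],bar[i,0],1)[0]),'y range',bar[:,1].min(),bar[:,1].max())
    m2=np.array([np.median(bar[:,0]),(bar[:,1].min()+bar[:,1].max())/2]);print('mid world',m2@np.array([[np.cos(yaw),np.sin(yaw)],[-np.sin(yaw),np.cos(yaw)]]))
E
python3 go.py 597.6 -183.5 200 0.9986 -0.0523 0 0 0 -1
```

```text
lid corners [[658.5 304.1]
 [618.9  88.9]
 [468.1 113.4]
 [505.5 331.4]] [562.7 209.4 104. ] [np.float64(218.8), np.float64(152.7), np.float64(221.2), np.float64(155.4)]
yaw from far edge, near edge, sides [np.float64(-10.43), np.float64(-9.72)] [np.float64(-10.09), np.float64(-9.21)]
handle 350 ((460.8000793457031, 230.09103393554688), (109.33875274658203, 50.521297454833984), 80.22962188720703) [[426.6 180.5]
 [476.4 171.9]
 [495.  279.7]
 [445.2 288.3]]
yaw -10.074170413962506 bar x 393.60434626628563 slope deg -0.3893051744966615 y range 252.73547748527398 361.74605731316217
mid world [441.3 233.7]
slide [449.8 -65.5  30.9] dr [-0.1  0.  29.9] t 0.1 q [-1.1  0.2 -0.   1.3 -0.   1.6]
```

```bash
R='{"dr":[0,0,30],"slide":[450,-65.5,31],"hand":1}'
python3 -m creep '[{"dr":[0,0,30],"slide":[450,-65.5,31],"hand":1},{"dr":[0,0,30],"slide":[450,-65.5,31],"hand":1},{"dr":[0,0,30],"slide":[450,-65.5,31],"hand":1},{"dr":[0,0,30],"slide":[450,-65.5,31],"hand":1},{"dr":[0,0,30],"slide":[450,-65.5,31],"hand":1},{"dr":[0,0,30],"slide":[450,-65.5,31],"hand":1},{"dr":[0,0,30],"slide":[450,-65.5,31],"hand":1},{"dr":[0,0,30],"slide":[450,-65.5,31],"hand":1},{"dr":[0,0,30],"slide":[450,-65.5,31],"hand":1},{"dr":[0,0,30],"slide":[450,-65.5,31],"hand":1}]' 20; python3 go.py 597.6 -183.5 200 0.9986 -0.0523 0 0 0 -1
```

```text
time_s: 0.93
eef_pos: [551.0, -216.1, 203.9]
tool_rot: [1.0, -0.027, -0.0, -0.0]
wrist_force: [0.2, -0.5, 0.6]
opening: 85.2
grip_force: 0.0
slide [ 44.7 -35.1   3.9] dr [-0.   0.  -0.1] t 0.9333 q [-0.4  0.4  0.2  1.3 -0.   2.8]
```

```bash
python3 -m creep '[{"dr":[0,0,0],"slide":[30,-24,0],"hand":1},{"dr":[0,0,0],"slide":[30,-24,0],"hand":1},{"dr":[0,0,0],"slide":[30,-24,0],"hand":1},{"dr":[0,0,0],"slide":[30,-24,0],"hand":1}]'; python3 go.py 597.6 -183.5 53 0.9986 -0.0523 0 0 0 -1
```

```text
time_s: 1.27
eef_pos: [580.6, -195.5, 203.9]
tool_rot: [1.0, -0.027, -0.001, -0.0]
wrist_force: [0.0, -1.0, 0.5]
opening: 85.4
grip_force: 0.0
slide [ 16.5 -12.9 150.9] dr [-0.   0.1 -0.1] t 1.2667 q [-0.3  0.5  0.2  1.4 -0.   2.9]
```

```bash
python3 -m creep '[{"dr":[0,0,0],"slide":[16.5,-13,30],"hand":1},{"dr":[0,0,0],"slide":[16.5,-13,60],"hand":1},{"dr":[0,0,0],"slide":[16.5,-13,80],"hand":1},{"dr":[0,0,0],"slide":[16.5,-13,80],"hand":1},{"dr":[0,0,0],"slide":[16.5,-13,80],"hand":1},{"dr":[0,0,0],"slide":[16.5,-13,80],"hand":1}]'; python3 go.py 597.6 -183.5 53 0.9986 -0.0523 0 0 0 -1
python3 - <<'E'
from rig import cams
import cv2,numpy as np
for n in("top","scene"):
    p,d=cams.read_camera(n); np.savez(f"{n}1.npz",p=p,d=d)
    q=p[175:290,300:420] if n=="top" else p[200:320,240:400]
    cv2.imwrite(f"pics/{n}1.png",cv2.resize(q[:,:,::-1],None,fx=4,fy=4,interpolation=cv2.INTER_CUBIC))
E
```

```text
time_s: 1.77
eef_pos: [598.3, -184.4, 126.2]
tool_rot: [1.0, -0.027, 0.001, 0.0]
wrist_force: [0.1, -1.2, 0.5]
opening: 85.1
grip_force: 0.0
slide [-0.9 -0.9 73.2] dr [ 0.  -0.1 -0.2] t 1.7667 q [-0.3  0.5  0.1  1.2 -0.   2.9]
```

View pics/scene1.png

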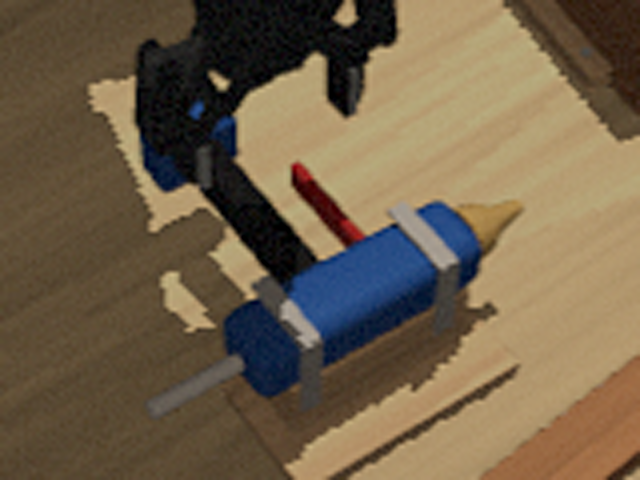

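The scene crop shows the two fingers above the grip, at about (200,165) and (345,95), on either side of the grip and trigger. I'll descend.

```bash
python3 -m creep '[{"dr":[0,0,0],"slide":[-0.5,-0.5,20],"hand":1},{"dr":[0,0,0],"slide":[-0.5,-0.5,40],"hand":1},{"dr":[0,0,0],"slide":[-0.5,-0.5,60],"hand":1},{"dr":[0,0,0],"slide":[-0.5,-0.5,73],"hand":1},{"dr":[0,0,0],"slide":[-0.5,-0.5,73],"hand":1},{"dr":[0,0,0],"slide":[-0.5,-0.5,73],"hand":1},{"dr":[0,0,0],"slide":[-0.5,-0.5,73],"hand":1}]'; python3 go.py 597.6 -183.5 53 0.9986 -0.0523 0 0 0 -1
```

```text
time_s: 2.45
eef_pos: [598.6, -183.3, 53.1]
tool_rot: [1.0, -0.027, 0.001, 0.0]
wrist_force: [0.4, -1.2, 0.3]
opening: 85.6
grip_force: 0.0
slide [-1.   0.3  0.1] dr [ 0.  -0.1 -0.1] t 2.45 q [-0.3  0.6  0.   1.  -0.   2.9]
```

```bash
python3 -m creep '[{"dr":[0,0,0],"slide":[0,0,0],"hand":0.5},{"dr":[0,0,0],"slide":[0,0,0],"hand":0.4},{"dr":[0,0,0],"slide":[0,0,0],"hand":0.3},{"dr":[0,0,0],"slide":[0,0,0],"hand":0.3},{"dr":[0,0,0],"slide":[0,0,0],"hand":0.3},{"dr":[0,0,0],"slide":[0,0,0],"hand":0.3},{"dr":[0,0,0],"slide":[0,0,0],"hand":0.3},{"dr":[0,0,0],"slide":[0,0,0],"hand":0.3},{"dr":[0,0,0],"slide":[0,0,0],"hand":0.3},{"dr":[0,0,0],"slide":[0,0,0],"hand":0.3}]' 25; python3 go.py 597.6 -183.5 53 0.9986 -0.0523 0 0 0 -1
```

```text
time_s: 3.28
eef_pos: [598.2, -183.8, 52.6]
tool_rot: [1.0, -0.027, 0.001, 0.001]
wrist_force: [-2.9, -4.8, 9.8]
opening: 41.6
grip_force: 26.5
slide [-0.6 -0.3 -0.4] dr [ 0.1 -0.1 -0.1] t 3.2833 q [-0.3  0.6  0.   1.  -0.   2.9]
```

```bash
python3 -m creep '[{"dr":[0,0,0],"slide":[0,0,0],"hand":0.2},{"dr":[0,0,0],"slide":[0,0,0],"hand":0.2},{"dr":[0,0,0],"slide":[0,0,0],"hand":0.2},{"dr":[0,0,0],"slide":[0,0,0],"hand":0.2},{"dr":[0,0,0],"slide":[0,0,0],"hand":0.2},{"dr":[0,0,0],"slide":[0,0,0],"hand":0.2}]' 45; python3 - <<'E'
from rig import cams
import cv2,numpy as np
p,d=cams.read_camera("scene")
cv2.imwrite(f"pics/scene2.png",cv2.resize(p[200:320,240:400,::-1],None,fx=4,fy=4,interpolation=cv2.INTER_CUBIC))
E
```

```text
time_s: 3.78
eef_pos: [598.2, -184.0, 52.7]
tool_rot: [1.0, -0.027, 0.001, 0.001]
wrist_force: [-4.1, -7.0, 10.0]
opening: 41.4
grip_force: 43.1
```

View pics/scene2.png

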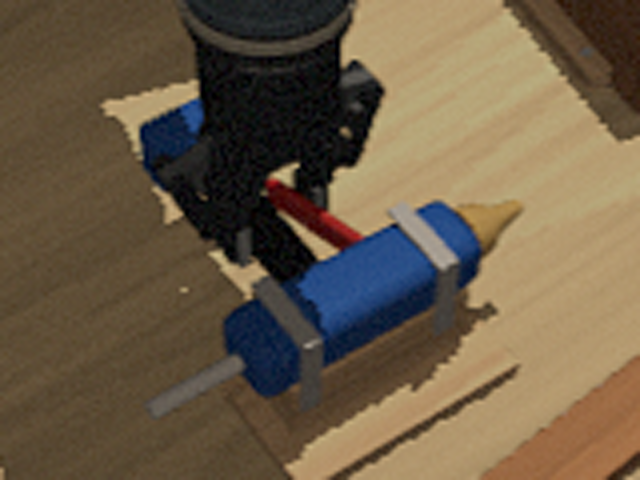

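The red blade, from (270,185) to (355,240), is swung in toward the grip. The opening held at 41.5 mm when I raised the force from 25 to 45 N, so the trigger is at its stop. I'll let go slowly, then rise.

```bash
python3 -m creep '[{"dr":[0,0,0],"slide":[0,0,0],"hand":0.7},{"dr":[0,0,0],"slide":[0,0,0],"hand":1},{"dr":[0,0,0],"slide":[0,0,0],"hand":1},{"dr":[0,0,0],"slide":[0,0,0],"hand":1},{"dr":[0,0,0],"slide":[0,0,0],"hand":1},{"dr":[0,0,0],"slide":[0,0,0],"hand":1},{"dr":[0,0,0],"slide":[0,0,0],"hand":1}]' 30; python3 -m creep '[{"dr":[0,0,0],"slide":[0,0,-20],"hand":1},{"dr":[0,0,0],"slide":[0,0,-40],"hand":1},{"dr":[0,0,0],"slide":[0,0,-80],"hand":1},{"dr":[0,0,0],"slide":[0,0,-120],"hand":1},{"dr":[0,0,0],"slide":[0,0,-150],"hand":1},{"dr":[0,0,0],"slide":[0,0,-150],"hand":1},{"dr":[0,0,0],"slide":[0,0,-150],"hand":1}]'
python3 go.py 440.8 232.7 200 -0.173 -0.985 0 0 0 -1;python3 go.py 440.8 232.7 200 0.173 0.985 0 0 0 -1
python3 - <<'E'
from h import *
np.set_printoptions(precision=1,suppress=True)
p,D=cams.read_camera('scene');H=cv2.cvtColor(p,cv2.COLOR_RGB2HSV);h,s,v=[H[...,i].astype(int) for i in range(3)]
m=((h<8)|(h>172))&(s>150)&(v>60)&roi(p,300,230,340,275)
P=cloud('scene',m,D);r=cv2.minAreaRect(P[:,:2].astype(np.float32));print(len(P),P.mean(0),r)
E
```

```text
time_s: 4.42
eef_pos: [597.7, -182.9, 51.4]
tool_rot: [1.0, -0.027, 0.0, 0.0]
wrist_force: [-0.5, -0.2, -0.2]
opening: 85.5
grip_force: 0.0
time_s: 5.0
eef_pos: [598.7, -183.2, 203.2]
tool_rot: [1.0, -0.027, 0.002, 0.001]
wrist_force: [-0.1, 0.7, -1.0]
opening: 85.3
grip_force: 0.0
slide [-180.1 -406.8    2.2] dr [-0.1 -0.2 96.9] t 5.0 q [-0.3  0.5  0.3  1.4 -0.   2.9]
slide [-180.1 -406.8    2.2] dr [  0.2  -0.1 -83.1] t 5.0 q [-0.3  0.5  0.3  1.4 -0.   2.9]
77 [ 612.2 -158.7   83.4] ((611.7628173828125, -158.7346954345703), (6.498310565948486, 65.68488311767578), 87.44415283203125)
```

The trigger is back at rest, blade angle about -2.6°. Moving to the handle.

```bash
python3 -m creep '[{"dr":[0,0,-83],"slide":[-180,-407,2],"hand":0.5},{"dr":[0,0,-83],"slide":[-180,-407,2],"hand":0.5},{"dr":[0,0,-83],"slide":[-180,-407,2],"hand":0.5},{"dr":[0,0,-83],"slide":[-180,-407,2],"hand":0.5},{"dr":[0,0,-83],"slide":[-180,-407,2],"hand":0.5},{"dr":[0,0,-83],"slide":[-180,-407,2],"hand":0.5},{"dr":[0,0,-83],"slide":[-180,-407,2],"hand":0.5},{"dr":[0,0,-83],"slide":[-180,-407,2],"hand":0.5},{"dr":[0,0,-83],"slide":[-180,-407,2],"hand":0.5},{"dr":[0,0,-83],"slide":[-180,-407,2],"hand":0.5}]'; python3 go.py 440.8 232.7 200 0.173 0.985 0 0 0 -1
```

```text
time_s: 5.88
eef_pos: [448.0, 208.0, 198.1]
tool_rot: [0.825, 0.566, -0.001, -0.0]
wrist_force: [0.9, -0.3, -0.2]
opening: 42.9
grip_force: 0.0
slide [ 20.5 -15.6  -1.9] dr [ -0.1   0.1 -11.2] t 5.8833 q [ 0.4  0.2 -0.1  1.2 -0.   2.4]
```

```bash
python3 -m creep '[{"dr":[0,0,-6],"slide":[20.5,-15.5,0],"hand":0.48},{"dr":[0,0,-11],"slide":[20.5,-15.5,20],"hand":0.48},{"dr":[0,0,-11],"slide":[20.5,-15.5,40],"hand":0.48},{"dr":[0,0,-11],"slide":[20.5,-15.5,60],"hand":0.48},{"dr":[0,0,-11],"slide":[20.5,-15.5,60],"hand":0.48},{"dr":[0,0,-11],"slide":[20.5,-15.5,60],"hand":0.48}]'; python3 go.py 440.8 232.7 78 0.173 0.985 0 0 0 -1
python3 - <<'E'
from rig import cams
import cv2,numpy as np
o=[]
p,d=cams.read_camera("scene");a=p[110:230,340:490]
p,d=cams.read_camera("top");b=p[190:310,130:260]
cv2.imwrite("pics/h1.png",cv2.resize(np.hstack([a,b])[:,:,::-1],None,fx=2.8,fy=2.8,interpolation=cv2.INTER_CUBIC))
E
```

```text
time_s: 6.38
eef_pos: [441.7, 230.8, 138.3]
tool_rot: [0.769, 0.64, -0.002, -0.0]
wrist_force: [0.5, 0.5, 1.4]
opening: 40.8
grip_force: 0.0
slide [ 1.8 -1.1 60.3] dr [-0.2  0.1 -0.5] t 6.3833 q [ 0.5  0.2 -0.2  1.1 -0.   2.2]
```

View pics/h1.png

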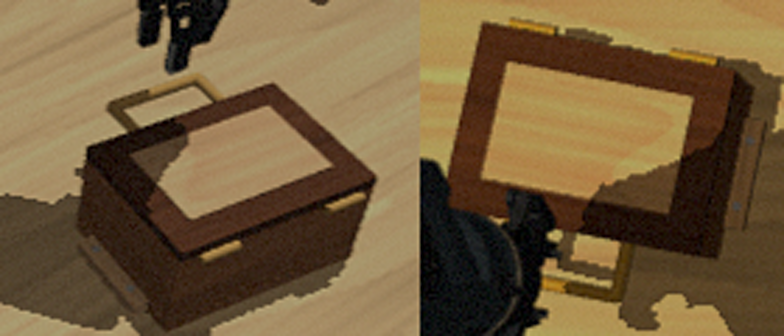

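The fingers are above the bar: the near tip is at (178,65) in the left view, with the bar below and in line with it. I'll descend gently and watch the force.

```bash
python3 -m creep '[{"dr":[0,0,0],"slide":[1.5,-1,12],"hand":0.48},{"dr":[0,0,0],"slide":[1.5,-1,24],"hand":0.48},{"dr":[0,0,0],"slide":[1.5,-1,34],"hand":0.48},{"dr":[0,0,0],"slide":[1.5,-1,34],"hand":0.48}]'; python3 -m creep '[{"dr":[0,0,0],"slide":[0,0,8],"hand":0.48},{"dr":[0,0,0],"slide":[0,0,16],"hand":0.48},{"dr":[0,0,0],"slide":[0,0,26],"hand":0.48},{"dr":[0,0,0],"slide":[0,0,26],"hand":0.48},{"dr":[0,0,0],"slide":[0,0,26],"hand":0.48}]'; python3 go.py 440.8 232.7 78 0.173 0.985 0 0 0 -1
```

```text
time_s: 6.82
eef_pos: [441.8, 232.7, 104.5]
tool_rot: [0.769, 0.64, -0.001, -0.0]
wrist_force: [-1.0, -0.9, -0.8]
opening: 40.9
grip_force: 0.0
time_s: 7.23
eef_pos: [441.9, 232.9, 78.9]
tool_rot: [0.769, 0.64, -0.001, -0.0]
wrist_force: [0.6, -0.5, -0.3]
opening: 41.0
grip_force: 0.0
slide [-0.4 -1.   0.9] dr [-0.1  0.  -0.5] t 7.2333 q [ 0.5  0.3 -0.3  0.9 -0.   2.2]
```

```bash
python3 -m creep '[{"dr":[0,0,0],"slide":[0,0,0],"hand":0.3},{"dr":[0,0,0],"slide":[0,0,0],"hand":0.2},{"dr":[0,0,0],"slide":[0,0,0],"hand":0.1},{"dr":[0,0,0],"slide":[0,0,0],"hand":0},{"dr":[0,0,0],"slide":[0,0,0],"hand":0},{"dr":[0,0,0],"slide":[0,0,0],"hand":0},{"dr":[0,0,0],"slide":[0,0,0],"hand":0},{"dr":[0,0,0],"slide":[0,0,0],"hand":0}]' 30; python3 go.py 440.8 232.7 78 0.173 0.985 0 0 0 -1
```

```text
time_s: 7.9
eef_pos: [440.9, 233.5, 79.8]
tool_rot: [0.768, 0.64, -0.0, -0.001]
wrist_force: [-12.4, 3.9, 9.9]
opening: 11.1
grip_force: 29.6
slide [-0.8  0.   1.8] dr [-0.1 -0.  -0.5] t 7.9 q [ 0.5  0.3 -0.3  0.9  0.   2.2]
```

The bar is gripped, with 11–12 mm opening and 30 N. I'll lift along the arc, 15° first.

```bash
python3 -m creep '[{"dr":[0,0,0],"slide":[0,0.7,-10.7],"hand":0},{"dr":[0,0,0],"slide":[0,1.9,-21.4],"hand":0},{"dr":[0,0,0],"slide":[0,3.6,-32],"hand":0},{"dr":[0,0,0],"slide":[0,5.9,-42.5],"hand":0},{"dr":[0,0,0],"slide":[0,8.8,-52.8],"hand":0}]' ; python3 -m creep '[{"dr":[0,0,0],"slide":[0,3.4,-10.2],"hand":0},{"dr":[0,0,0],"slide":[0,7.3,-20.2],"hand":0},{"dr":[0,0,0],"slide":[0,11.8,-30],"hand":0},{"dr":[0,0,0],"slide":[0,16.7,-39.5],"hand":0},{"dr":[0,0,0],"slide":[0,22.2,-48.8],"hand":0},{"dr":[0,0,0],"slide":[0,22.2,-48.8],"hand":0},{"dr":[0,0,0],"slide":[0,22.2,-48.8],"hand":0}]'; python3 go.py 547.8 214 253.8 0.173 0.985 0 0 0 -1
```

```text
time_s: 8.32
eef_pos: [449.1, 232.1, 132.6]
tool_rot: [0.768, 0.64, -0.001, -0.002]
wrist_force: [-12.1, 6.8, 0.1]
opening: 10.6
grip_force: 29.5
time_s: 8.9
eef_pos: [470.1, 228.5, 181.8]
tool_rot: [0.768, 0.64, -0.001, -0.003]
wrist_force: [-25.5, 7.2, 13.3]
opening: 10.8
grip_force: 30.4
slide [ -0.1  78.7 -72.5] dr [-0.3 -0.1 -0.4] t 8.9 q [ 0.5  0.3 -0.1  1.2  0.   2.2]
```

The force is purely radial, pushing outward about 29 N, so I'll shift about 2 mm outward and continue to 45°.

```bash
python3 -m creep '[{"dr":[0,0,0],"slide":[0,-1.7,-1],"hand":0},{"dr":[0,0,0],"slide":[0,4.2,-9.9],"hand":0},{"dr":[0,0,0],"slide":[0,10.6,-18.6],"hand":0},{"dr":[0,0,0],"slide":[0,17.4,-27],"hand":0},{"dr":[0,0,0],"slide":[0,24.6,-35],"hand":0},{"dr":[0,0,0],"slide":[0,32.4,-42.5],"hand":0},{"dr":[0,0,0],"slide":[0,32.4,-42.5],"hand":0},{"dr":[0,0,0],"slide":[0,32.4,-42.5],"hand":0}]'; python3 go.py 547.8 214 253.8 0.173 0.985 0 0 0 -1
```

```text
time_s: 9.57
eef_pos: [503.2, 222.9, 225.2]
tool_rot: [0.768, 0.64, 0.0, -0.002]
wrist_force: [-20.2, 8.2, 19.8]
opening: 10.3
grip_force: 31.9
slide [ -0.6  45.4 -28.7] dr [-0.1 -0.2 -0.4] t 9.5667 q [0.4 0.3 0.1 1.3 0.  2.2]
```

```bash
python3 -m creep '[{"dr":[0,0,0],"slide":[0,-1.8,-1.8],"hand":0},{"dr":[0,0,0],"slide":[0,6.2,-8.9],"hand":0},{"dr":[0,0,0],"slide":[0,14.6,-15.7],"hand":0},{"dr":[0,0,0],"slide":[0,23.5,-22],"hand":0},{"dr":[0,0,0],"slide":[0,32.7,-28],"hand":0},{"dr":[0,0,0],"slide":[0,42.2,-33.3],"hand":0},{"dr":[0,0,0],"slide":[0,42.2,-33.3],"hand":0},{"dr":[0,0,0],"slide":[0,42.2,-33.3],"hand":0},{"dr":[0,0,0],"slide":[0,42.2,-33.3],"hand":0}]'
python3 - <<'E'
from h import *
from rig import telemetry
np.set_printoptions(precision=3,suppress=True)
ex=np.array([np.cos(np.radians(-9.95)),np.sin(np.radians(-9.95)),0]);ey=np.array([-ex[1],ex[0],0]);ez=np.array([0,0,1.])
hg=np.array([642.7,197.2,90])
im=[]
for n in('scene','top'):
    p,D=cams.read_camera(n);np.savez(f'{n}9.npz',p=p,d=D)
    C=cloud(n,np.ones(D.shape,bool),D)-hg; B=np.c_[C@ex,C@ey,C@ez]
    k=(B[:,0]>-115)&(B[:,0]<25)&(abs(B[:,1])<105)&(B[:,2]>20)&(B[:,2]<135)
    B=B[k]; print(n,len(B))
    for it in range(4):
        q=np.polyfit(B[:,2],B[:,0],1);e=B[:,0]-np.polyval(q,B[:,2]);B=B[abs(e)<max(4,2*np.median(abs(e)))]
    print(len(B),'lid angle',np.degrees(np.arctan2(1,-q[0])),'x at z=0 (top face; expect 14/sin60=16.2 if +x face)',q[1],'rms',e.std())
    im.append(p[100:280,340:500] if n=='scene' else p[150:330,120:280])
cv2.imwrite('pics/end1.png',cv2.resize(np.hstack(im)[:,:,::-1],None,fx=2.4,fy=2.4,interpolation=cv2.INTER_CUBIC))
s=telemetry.observe();b=s['eef_pos']-hg;print('tcp rel hinge',b@ex,b@ey,b@ez,s['wrist_force'])
E
```

```text
time_s: 10.32
eef_pos: [546.3, 215.3, 258.0]
tool_rot: [0.768, 0.64, 0.001, -0.001]
wrist_force: [-3.2, 9.5, 7.1]
opening: 10.9
grip_force: 32.3
scene 3860
3615 lid angle 59.41473311109842 x at z=0 (top face; expect 14/sin60=16.2 if +x face) 16.105558444727993 rms 1.7877871056398023
top 1728
1724 lid angle 59.46553448577154 x at z=0 (top face; expect 14/sin60=16.2 if +x face) 18.21480898395345 rms 1.3146776615503732
tcp rel hinge -98.1816847315145 1.1687650074913307 167.9720763776374 [-2.636  8.609  5.783]
```

View pics/end1.png

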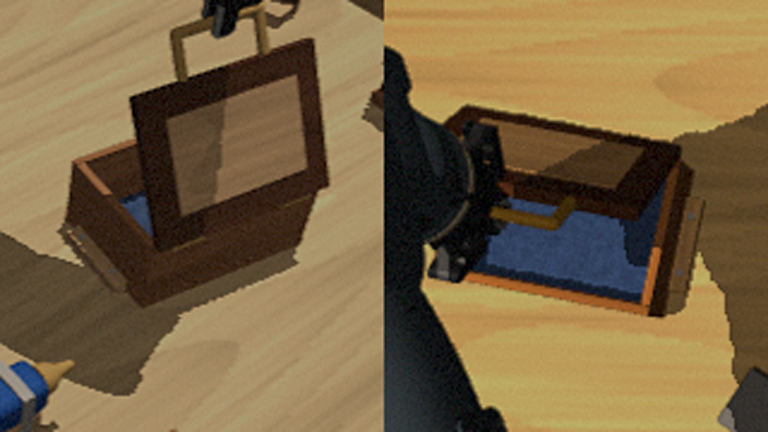

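The lid stands open with the gripper holding the bar: gripper at (220,15), bar from (175,30) to (265,15). Both views measure about 59.4°, so I'll nudge it 0.5° and let it settle.

```bash
python3 -m creep '[{"dr":[0,0,0],"slide":[0,0.8,-0.5],"hand":0},{"dr":[0,0,0],"slide":[0,1.6,-0.9],"hand":0},{"dr":[0,0,0],"slide":[0,1.6,-0.9],"hand":0},{"dr":[0,0,0],"slide":[0,1.6,-0.9],"hand":0},{"dr":[0,0,0],"slide":[0,1.6,-0.9],"hand":0},{"dr":[0,0,0],"slide":[0,1.6,-0.9],"hand":0},{"dr":[0,0,0],"slide":[0,1.6,-0.9],"hand":0},{"dr":[0,0,0],"slide":[0,1.6,-0.9],"hand":0}]'
python3 - <<'E'
from h import *
from rig import telemetry
ex=np.array([np.cos(np.radians(-9.95)),np.sin(np.radians(-9.95)),0]);ey=np.array([-ex[1],ex[0],0]);ez=np.array([0,0,1.])
hg=np.array([642.7,197.2,90])
for n in('scene','top','scene','top'):
    p,D=cams.read_camera(n)
    C=cloud(n,np.ones(D.shape,bool),D)-hg; B=np.c_[C@ex,C@ey,C@ez]
    B=B[(B[:,0]>-115)&(B[:,0]<25)&(abs(B[:,1])<105)&(B[:,2]>20)&(B[:,2]<135)]
    for it in range(4):
        q=np.polyfit(B[:,2],B[:,0],1);e=B[:,0]-np.polyval(q,B[:,2]);B=B[abs(e)<max(4,2*np.median(abs(e)))]
    w=np.linalg.svd((B-B.mean(0))[:,[0,2]],full_matrices=False)[2][0]
    print(n,np.degrees(np.arctan2(1,-q[0])),'tls',np.degrees(np.arctan(-w[1]/w[0])))
s=telemetry.observe();print(s['time_s'],s['eef_pos'],s['qvel'].round(3),s['wrist_force'],s['opening'])
E
```

```text
time_s: 11.08
eef_pos: [547.7, 215.1, 258.8]
tool_rot: [0.768, 0.64, 0.001, -0.001]
wrist_force: [-1.8, 9.3, 7.0]
opening: 10.8
grip_force: 32.2
scene 59.87041379733594 tls 59.815353458360605
top 59.9704936548431 tls 59.94394472666458
scene 59.83933728524288 tls 59.78361078979746
top 59.98597564557648 tls 59.95723602820587
11.2833 [547.7180237  215.02137428 258.83059219] [-0.001 -0.001  0.     0.     0.001 -0.001] [-2.03237952  7.89307383  6.11220116] 10.67367573811076
```

The lid is at 59.9°, still and held.

```bash
python3 -c "from rig import order; print(order.job_done())"
```

```text
the job is handed in; nothing more can be done
None
```

Handed in at about 11 s: the trigger was squeezed to its stop, sprang back and the gripper was taken off the gun, then the lid was lifted to about 59.9° (measured from the camera depth) and is held still by its handle; the gripper never went near the sanding block, slat or bottle.

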